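# Find the soft corner of a jig plate and shim it

### The job

The board jig plate rocks on its sub-plate because one of its four rests has gone soft. Press on the plate's corners with closed fingertips until you find the one that sinks, then press that corner's fold-down shim flat - only that one, the other three stay up - and press firmly on the same corner once more to check that it now stands firm on its shim. Pick nothing up, and leave the plate and the things beside it where they are.

Things in the scene. Friction and masses are not known exactly. Their poses are not given: they have to be found in the camera images.
- base: dark steel sub-plate, 120 x 276 x 8 mm, fixed to the table; origin at the centre of its underside, x across its short side (away from the robot), y along its long side (to the left), z up. It carries four low locating blocks round the jig plate and a fold-down shim at each corner of the jig plate.
- plate: aluminium jig plate, 104 x 170 x 6 mm, 0.6 kg, a circuit board in a black nest in its middle. It lies loose, level and in line with the sub-plate on four round rubber-topped rests, one under each corner spot; top face 33.9 mm above the table, highest part 47 mm. Origin at the centre of its underside, axes as the sub-plate's.
- plate_mid (a point): centre of the jig plate, level with its top face (under the board). Three of the plate's rests are hard. One, a different one each time and not to be told by eye, has gone soft: its corner sinks about 3 mm under 3 N onto a hard stop and springs back when let go; the other corners do not sink.
- corner_nl (a point): corner spot to press, near left corner: on the jig plate's top face right above that corner's rest, 12 mm in from the plate's long edge and 25 mm in from its end; bare metal out to the edges and 16 mm inward, to the nest
- corner_nr (a point): corner spot to press, near right corner: on the jig plate's top face right above that corner's rest, 12 mm in from the plate's long edge and 25 mm in from its end; bare metal out to the edges and 16 mm inward, to the nest
- corner_fl (a point): corner spot to press, far left corner: on the jig plate's top face right above that corner's rest, 12 mm in from the plate's long edge and 25 mm in from its end; bare metal out to the edges and 16 mm inward, to the nest
- corner_fr (a point): corner spot to press, far right corner: on the jig plate's top face right above that corner's rest, 12 mm in from the plate's long edge and 25 mm in from its end; bare metal out to the edges and 16 mm inward, to the nest
- fold_nl (a joint): fold-down shim of the near left corner, a steel leaf 22 x 57 x 3 mm that points out past the plate's end (to the sub-plate's +y), hinged on a pin along the sub-plate's x. 0: leaf up at 45 degrees, its cam clear of the plate. 0.785: leaf flat on its stop, its cam filling the space under that corner but for 0.7 mm. Needs about 3 N on the leaf; stays where it is left.
- tab_nl (a point): point on the upper face of the near left shim's leaf, 40 mm from its pin, by the finger ribs: leaf up, 43 mm above the table and 27 mm outward of the pin; leaf flat, 15.5 mm above the table and 40 mm outward
- shim_nl: the near left shim: the leaf and, on its inner end under the plate's edge, an eccentric steel cam 18 mm wide; origin on its pin, which is 14 mm above the table, 3 mm inside the plate's end (82 mm in y and 40 mm in x from the middle). With the leaf flat the cam carries a load put on that corner only if that corner's rest is the soft one.
- fold_nr (a joint): fold-down shim of the near right corner, a steel leaf 22 x 57 x 3 mm that points out past the plate's end (to the sub-plate's -y), hinged on a pin along the sub-plate's x. 0: leaf up at 45 degrees, its cam clear of the plate. 0.785: leaf flat on its stop, its cam filling the space under that corner but for 0.7 mm. Needs about 3 N on the leaf; stays where it is left.
- tab_nr (a point): point on the upper face of the near right shim's leaf, 40 mm from its pin, by the finger ribs: leaf up, 43 mm above the table and 27 mm outward of the pin; leaf flat, 15.5 mm above the table and 40 mm outward
- shim_nr: the near right shim: the leaf and, on its inner end under the plate's edge, an eccentric steel cam 18 mm wide; origin on its pin, which is 14 mm above the table, 3 mm inside the plate's end (82 mm in y and 40 mm in x from the middle). With the leaf flat the cam carries a load put on that corner only if that corner's rest is the soft one.
- fold_fl (a joint): fold-down shim of the far left corner, a steel leaf 22 x 57 x 3 mm that points out past the plate's end (to the sub-plate's +y), hinged on a pin along the sub-plate's x. 0: leaf up at 45 degrees, its cam clear of the plate. 0.785: leaf flat on its stop, its cam filling the space under that corner but for 0.7 mm. Needs about 3 N on the leaf; stays where it is left.
- tab_fl (a point): point on the upper face of the far left shim's leaf, 40 mm from its pin, by the finger ribs: leaf up, 43 mm above the table and 27 mm outward of the pin; leaf flat, 15.5 mm above the table and 40 mm outward
- shim_fl: the far left shim: the leaf and, on its inner end under the plate's edge, an eccentric steel cam 18 mm wide; origin on its pin, which is 14 mm above the table, 3 mm inside the plate's end (82 mm in y and 40 mm in x from the middle). With the leaf flat the cam carries a load put on that corner only if that corner's rest is the soft one.
- fold_fr (a joint): fold-down shim of the far right corner, a steel leaf 22 x 57 x 3 mm that points out past the plate's end (to the sub-plate's -y), hinged on a pin along the sub-plate's x. 0: leaf up at 45 degrees, its cam clear of the plate. 0.785: leaf flat on its stop, its cam filling the space under that corner but for 0.7 mm. Needs about 3 N on the leaf; stays where it is left.
- tab_fr (a point): point on the upper face of the far right shim's leaf, 40 mm from its pin, by the finger ribs: leaf up, 43 mm above the table and 27 mm outward of the pin; leaf flat, 15.5 mm above the table and 40 mm outward
- shim_fr: the far right shim: the leaf and, on its inner end under the plate's edge, an eccentric steel cam 18 mm wide; origin on its pin, which is 14 mm above the table, 3 mm inside the plate's end (82 mm in y and 40 mm in x from the middle). With the leaf flat the cam carries a load put on that corner only if that corner's rest is the soft one.
- tweezers: steel tweezers, 14 x 118 x 9 mm, lying left of the sub-plate; bystander; origin under the middle
- tape: roll of amber tape lying flat, 60 mm across, 12 mm high, left of the sub-plate; bystander; origin under the middle
- driver: precision screwdriver, 10 x 100 x 10 mm, lying in front of the sub-plate; bystander; origin under the middle

How it is judged:
By the outcome, as a careful person would: the job done as asked, in the order asked, and still so for the second after the job is handed in, with the robot touching nothing.
It also fails if it takes over 58 s, if anything falls off the work surface, if the arm or the gripper's body presses on something with over 40 N, if the wrist force passes 120 N, or if a joint passes its speed limit or range.

### The arm

A 7-joint arm with a two-finger parallel gripper is mounted at the origin on a cart in front of the work surface, level with it; the furniture and walls round the work are solid. World frame = base frame: x ahead of the robot, y to its left, z up, the work surface at z = 0. Lengths are in m, angles in rad, forces in N, time in s.
With the tool pointing down it reaches from about 0.35 to 0.9 m from the base axis. Payload 8.1 kg.
Tool frame: the origin (TCP) lies where the fingers leave the gripper's body, on its centre line; the fingertips stand 66 mm ahead of it and the grasp point (between the pads) lies 47 mm ahead of it (arm.tip_reach is the distance from the TCP to the fingertips, in m); z points along the fingers, y is the direction in which the jaws open and shut (so a half turn about z gives the same grasp; the last joint's range is limited). The gripper opens to 92 mm and grips with 3 to 60 N. Pads are 19 mm wide; open, the fingers measure 130 mm over their backs; the gripper's body (75 mm by 190 mm) begins 47 mm behind the grasp point.
Start: joints at [-1.423, 0.434, 0.025, 1.573, -0.012, 1.134, -0.075], TCP at [0.155, 0.605, 0.292] pointing down, gripper open.
Joint ranges: [-2.62, 2.62], [-0.44, 2.09], [-1.27, 1.32], [0.08, 2.57], [-1.32, 4.46], [0.12, 2], [-2.74, 2.74]. Speed limits (rad/s): [2.22, 2.22, 3.01, 3.01, 3.14, 3.14, 3.14].

### API

Orientations are given as a rotation vector (axis times angle).
In Python, from cell import arm gives the robot as it stands.
- The arm moves only by the tool carry_out, never from a script. Its argument "plan" is a list of rows, each a list of 5 numbers: the shift along the world's x, y, z in cm, then the turn about the world's z in rad, then the finger opening in cm, from 0 to 9.18. In form: [[tx, ty, tz, spin, fingers], ...]. A call has 1 to 20 rows; each row is the pose to reach, as a shift and turn from the pose measured when the call began; what a row does not reach only later rows make up. A row lasts 1/10 s, in which the tool goes at most 50 mm and 8.59 degrees, less where a joint would pass 70% of its speed; a pose out of reach is approached as far as the arm can. A call with a gripper value outside its range is refused whole. The fingers move at their own pace and stop on an object; "squeeze" is the grip in N (left out, the last holds). Time passes only in rows, so rows that repeat a pose let the fingers close. It gives the time, the measured TCP pose, the force and the opening at its end, in the units of the state.
- arm.observe(): the state, without advancing time (a new reading comes with each control period).
- arm.get_image(name): name is "scene" or "top" or "wrist"; returns (picture, depth): 384x512x3 uint8, red, green, blue; 384x512 float32, m along the optical axis (not along the pixel's ray), 0 where there is no reading.
- arm.get_calibration(name): a dict with "intrinsics" (3x3 intrinsics, pixels), "rvec" (rotation vector, rad) and "tvec" (3), from world to camera coordinates, as OpenCV has them; the wrist camera has in their place "tool_from_camera" (4x4, takes a point from camera to tool coordinates, whose origin is the TCP and whose axes are the flange's). Camera axes: x right, y down, z forward; pixel columns grow to the right and rows downward; lengths in m; the calibration is good to about 2 mm. A picture is of the moment at which its call begins: read the wrist's pose just before it. get_calibration takes no time and is no camera call.
- arm.sign_off(): hands the job in, once; it reports no verdict.
The state is a dict: "clock": time; "joints": joint angles; "dq": joint speeds; "joint_efforts": joint torques, N m; "position": TCP position; "ee_rot": TCP orientation; "force": force on the tool from outside, world axes, zero at the start; "ft_torque": the same for the moment, N m; "width": opening from 0.0 (shut) to 1.0 (fully open).
Only numpy, scipy, OpenCV 4.12 (cv2) and the standard library are available. Lean on these libraries where they do the work, as an engineer would, in place of code of your own. Each camera call takes 0.05 s, during which the arm holds its last target. There are 200 camera calls.

## Working session

There is one attempt and no reset: what is moved stays moved. The work goes in short steps, Python scripts to look and compute and a tool call to move; the robot and the scene stay as the last step left them, time stands still between calls to the robot, and variables do not carry over. Pictures are saved under pics/ and viewed, about 8 in all and at most 12, crops included, and the job is handed in when it is done.

Besides the shell and the picture viewer there is one more tool, called by a JSON object that holds its "api" and its "payload", one argument or row to a line. carry_out: Moves the arm, as the interface text tells. Its arguments: {"type":"object","properties":{"plan":{"type":"array"},"squeeze":{"type":"number"}},"required":["plan"]}

```bash
mkdir -p pics; ls; python3 - <<'E'
from cell import arm
import cv2,numpy as np
s=arm.observe();print({k:np.round(v,3).tolist() for k,v in s.items()},arm.tip_reach)
ims=[]
for n in("top","scene"):
    p,d=arm.get_image(n);np.savez("pics/%s0.npz"%n,p=p,d=d);c=arm.get_calibration(n);print(n,{k:np.round(v,3).tolist() for k,v in c.items()})
    cv2.imwrite("pics/%s0.png"%n,p[:,:,::-1])
E
```

```text
pics
{'clock': 0.0, 'joints': [-1.423, 0.435, 0.025, 1.574, -0.012, 1.134, -0.075], 'dq': [-0.001, -0.0, -0.0, -0.001, 0.001, -0.001, -0.002], 'joint_efforts': [-0.001, -66.784, 0.985, -31.447, -0.06, 0.043, 0.0], 'position': [0.155, 0.605, 0.291], 'ee_rot': [-0.393, -3.117, 0.002], 'force': [1.064, 0.559, 0.383], 'ft_torque': [0.012, 0.018, -0.035], 'width': 0.999} 0.0655
top {'intrinsics': [[469.716, 0.0, 253.46], [0.0, 469.716, 195.295], [0.0, 0.0, 1.0]], 'rvec': [2.157, -2.147, 0.191], 'tvec': [0.273, 0.489, 0.884]}
scene {'intrinsics': [[482.89, 0.0, 256.207], [0.0, 482.89, 196.303], [0.0, 0.0, 1.0]], 'rvec': [0.895, -2.161, 1.369], 'tvec': [0.539, 0.108, 1.023]}
```

View pics/top0.png

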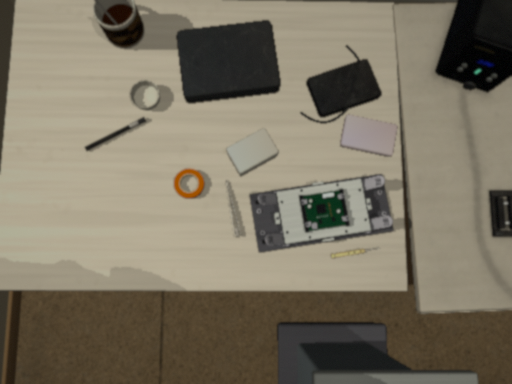

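View pics/scene0.png

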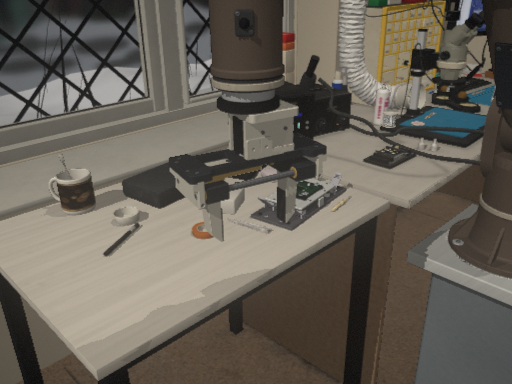

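The top view shows the sub-plate at about (322,212), tilted slightly. The plate is the bright rectangle on it, from (275,190) to (370,240). Tape is at (189,183), tweezers at (235,210) and the driver at (355,253).

```bash
cat > h.py <<'E'
import cv2,numpy as np
from cell import arm
def cast(n,uv,z):
    c=arm.get_calibration(n);R=cv2.Rodrigues(np.array(c["rvec"],float))[0];t=np.array(c["tvec"],float).ravel()
    K=np.array(c["intrinsics"]);uv=np.atleast_2d(np.array(uv,float))
    d=np.c_[uv,np.ones(len(uv))]@np.linalg.inv(K).T@R; C=-R.T@t
    return C+d*((z-C[2])/d[:,2])[:,None]
def proj(n,X):
    c=arm.get_calibration(n);return cv2.projectPoints(np.atleast_2d(np.array(X,float)),np.array(c["rvec"],float),np.array(c["tvec"],float),np.array(c["intrinsics"]),None)[0][:,0]
E
python3 - <<'E'
from h import *
f=np.load("pics/top0.npz");p=f['p'];d=f['d']
print("tcp px",proj("top",[.155,.605,.29]),"base",proj("top",[0,0,0]))
crop=(slice(150,280),slice(215,420))
hsv=cv2.cvtColor(p,cv2.COLOR_RGB2HSV)
# height from depth
c=arm.get_calibration("top");R=cv2.Rodrigues(np.array(c["rvec"],float))[0];t=np.array(c["tvec"]).ravel();K=np.array(c["intrinsics"])
v,u=np.mgrid[:384,:512];P=np.stack([(u-K[0,2])/K[0,0]*d,(v-K[1,2])/K[1,1]*d,d],-1);W=(P-t)@R
sub=np.zeros((384,512),bool);sub[165:262,240:405]=1
z=W[...,2]
for nm,m in (("plate",sub&(z>.027)&(z<.055)&(d>0)),("base",sub&(z>.005)&(d>0))):
    m=cv2.morphologyEx(m.astype(np.uint8),cv2.MORPH_OPEN,np.ones((3,3)))
    cs=max(cv2.findContours(m,0,2)[0],key=cv2.contourArea);b=cv2.boxPoints(cv2.minAreaRect(cs))
    w=cast("top",b,.034 if nm=="plate" else .008);print(nm,b.round(1).tolist(),w.round(4).tolist(),w.mean(0),np.linalg.norm(np.diff(w,axis=0),axis=1))
print("zplate",z[190:200,290:300].mean(), "table",z[270:280,300:310].mean())
cv2.imwrite("pics/topc.png",cv2.resize(p[crop][:,:,::-1],None,fx=3.9,fy=3.9,interpolation=cv2.INTER_CUBIC))
E
```

```text
tcp px [[  2.36007851 417.83823609]] base [[398.49603334 455.36162601]]
plate [[276.1000061035156, 191.5], [362.1000061035156, 177.6999969482422], [370.5, 230.1999969482422], [284.5, 244.0]] [[0.496, 0.2308, 0.034], [0.5248, 0.0602, 0.034], [0.4209, 0.0472, 0.034], [0.3936, 0.215, 0.034]] [0.45881122 0.13830814 0.034     ] [0.17293758 0.10467417 0.17001378]
base [[248.89999389648438, 193.1999969482422], [384.1000061035156, 171.0], [393.8999938964844, 230.6999969482422], [258.6000061035156, 252.8000030517578]] [[0.4965, 0.2839, 0.008], [0.5441, 0.0078, 0.008], [0.4223, -0.007, 0.008], [0.3773, 0.2641, 0.008]] [0.46005547 0.13715905 0.008     ] [0.28017746 0.12266349 0.27480812]
zplate 0.04258075110975613 table -0.000585672522369579
```

View pics/topc.png

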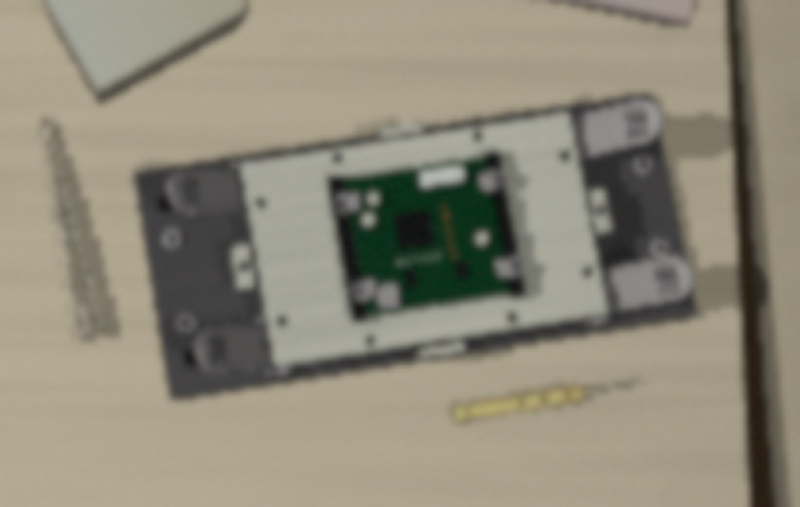

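Plate (170 x 104 mm) and base (276 x 120 mm) match the given sizes. Plate_mid comes out at about (0.459, 0.138), yaw 0.166. In the crop, all four leaves stick out past the plate's ends.

Next I move above the near left corner with the fingers shut.

{"api": "carry_out", "payload": {
  "plan": [
    [12,-20,0,0.2,0],
    [25.5,-41.4,0,0.417,0],
    [25.5,-41.4,0,0.417,0],
    [25.5,-41.4,0,0.417,0],
    [25.5,-41.4,0,0.417,0],
    [25.5,-41.4,0,0.417,0],
    [25.5,-41.4,0,0.417,0],
    [25.5,-41.4,0,0.417,0],
    [25.5,-41.4,0,0.417,0],
    [25.5,-41.4,0,0.417,0],
    [25.5,-41.4,-5,0.417,0],
    [25.5,-41.4,-10,0.417,0],
    [25.5,-41.4,-13,0.417,0],
    [25.5,-41.4,-13,0.417,0],
    [25.5,-41.4,-13,0.417,0]
  ]
}}

```text
clock: 1.6
position: [0.4101, 0.191, 0.1619]
ee_rot: [0.261, -3.13, 0.003]
force: [-0.4, 0.5, 0.2]
width: 0.004
```

```bash
python3 - <<'E'
from h import *
s=arm.observe();print(s['clock'],s['position'],s['ee_rot'],s['force'],s['width'])
a=np.array(s['ee_rot']);R=cv2.Rodrigues(a)[0];print("tool y",R[:,1],"z",R[:,2], "yaw",np.arctan2(-R[0,1],R[1,1]))
p,d=arm.get_image("wrist");c=arm.get_calibration("wrist");np.savez("pics/w1.npz",p=p,d=d)
print(c)
T=np.array(c["tool_from_camera"]);K=np.array(c["intrinsics"])
def wp(X):
    q=T[:3,:3].T@((R.T@(np.array(X)-s['position']))-T[:3,3]);return (K@q/q[2])[:2],q[2]
mid=np.array([.4594,.138,.034]);y=.166;ex=np.array([np.cos(y),np.sin(y),0]);ey=np.array([-np.sin(y),np.cos(y),0])
im=p[:,:,::-1].copy()
for a in(-1,1):
  for b in(-1,1):
    for X in (mid+a*.04*ex+b*.06*ey,mid+a*.052*ex+b*.085*ey):
      q,z=wp(X);print(a,b,q.round(1),z)
      if z>0: cv2.circle(im,tuple(int(i) for i in q),3,(0,0,255),1)
q,z=wp(s['position']+R[:,2]*.0655);print("tip",q);cv2.circle(im,tuple(int(i) for i in q),4,(255,0,255),1)
cv2.imwrite("pics/w1.png",im)
E
```

```text
1.6 [0.41009605 0.19103421 0.16188797] [ 0.26060157 -3.13003677  0.00319418] [-0.44396404  0.47356458  0.24255829] 0.0041799936557851275
tool y [-0.16537082  0.9862295  -0.00196683] z [-5.53112410e-04 -2.08703530e-03 -9.99997669e-01] yaw 0.16613432471914782
{'intrinsics': array([[313.86154247,   0.        , 256.74331133],
       [  0.        , 313.86154247, 186.85960488],
       [  0.        ,   0.        ,   1.        ]]), 'tool_from_camera': array([[-1.04937006e-03, -9.64453647e-01, -2.64249998e-01,
         7.06351936e-02],
       [ 9.99999354e-01, -8.96392577e-04, -6.99490217e-04,
         5.83668047e-04],
       [ 4.37754155e-04, -2.64250561e-01,  9.64453964e-01,
        -9.23617047e-02],
       [ 0.00000000e+00,  0.00000000e+00,  0.00000000e+00,
         1.00000000e+00]])}
-1 -1 [ 93.1 200.3] 0.23138848896172104
-1 -1 [ 56.5 184.6] 0.2282918310186673
-1 1 [255.9 200.3] 0.2310811101966681
-1 1 [290.3 184.5] 0.22785637776817555
1 -1 [106.9 295.2] 0.25245979020020864
1 -1 [ 78.1 308. ] 0.25568452262870117
1 1 [256.1 295.2] 0.25215241143515565
1 1 [286.8 308.2] 0.25524906937820946
tip [255.93450888 235.3572935 ]
```

View pics/w1.png

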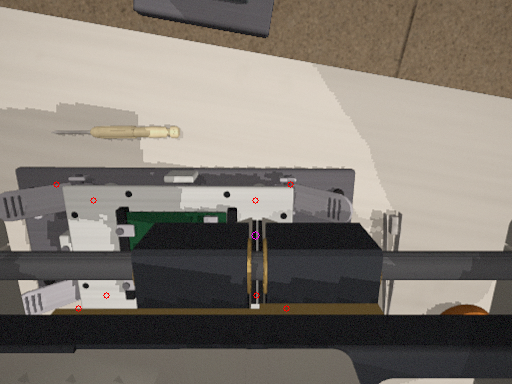

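The wrist view shows the plate's near edge at row 186, with its ends at about x=66 and x=293. My prediction was 56 and 290, so the centre may be 3-4 mm further to +y. I'll refine that from this image's depth and edges.

```bash
python3 - <<'E'
from h import *
s=arm.observe();R=cv2.Rodrigues(np.array(s['ee_rot']))[0];c=arm.get_calibration("wrist")
f=np.load("pics/w1.npz");p=f['p'];d=f['d']
T=np.array(c["tool_from_camera"]);K=np.array(c["intrinsics"])
v,u=np.mgrid[:384,:512]
P=np.stack([(u-K[0,2])/K[0,0]*d,(v-K[1,2])/K[1,1]*d,d],-1)
W=(P@T[:3,:3].T+T[:3,3])@R.T+s['position']
mid=np.array([.4594,.138,0]);y=.166;ex=np.array([np.cos(y),np.sin(y),0]);ey=np.array([-np.sin(y),np.cos(y),0])
L=np.stack([(W-mid)@ex,(W-mid)@ey,W[...,2]],-1)*1000
for r in (190,195,205,213):
    g=p[r].astype(int).sum(1)//3
    print(r,"L",[(i,g[i],*L[r,i].round(0).astype(int).tolist()) for i in range(56,76,2)])
    print(r,"R",[(i,g[i],*L[r,i].round(0).astype(int).tolist()) for i in range(284,302,2)])
print([(i,p[i,200].sum()//3,*L[i,200].round(0).astype(int).tolist()) for i in range(160,194,2)])
print("base ends",[(i,*L[176,i].round(0).astype(int).tolist()) for i in list(range(14,30,2))+list(range(346,362,2))])
cv2.imwrite("pics/w1c.png",cv2.resize(p[150:320,:400,::-1],None,fx=2,fy=2,interpolation=cv2.INTER_CUBIC))
E
```

```text
190 L [(56, np.int64(108), -45, -90, 28), (58, np.int64(109), -44, -90, 26), (60, np.int64(113), -44, -89, 24), (62, np.int64(125), -44, -87, 25), (64, np.int64(155), -47, -80, 35), (66, np.int64(154), -47, -79, 33), (68, np.int64(154), -47, -77, 34), (70, np.int64(156), -47, -76, 34), (72, np.int64(155), -47, -74, 34), (74, np.int64(156), -47, -73, 34)]
190 R [(284, np.int64(204), -47, 81, 35), (286, np.int64(202), -47, 82, 35), (288, np.int64(205), -47, 84, 35), (290, np.int64(203), -47, 85, 34), (292, np.int64(213), -47, 87, 35), (294, np.int64(96), -43, 90, 22), (296, np.int64(122), -43, 91, 22), (298, np.int64(120), -44, 92, 25), (300, np.int64(119), -44, 94, 26)]
195 L [(56, np.int64(113), -41, -91, 27), (58, np.int64(115), -41, -90, 26), (60, np.int64(113), -40, -89, 25), (62, np.int64(112), -40, -88, 26), (64, np.int64(153), -43, -81, 34), (66, np.int64(156), -43, -79, 35), (68, np.int64(155), -43, -78, 34), (70, np.int64(157), -43, -76, 35), (72, np.int64(158), -43, -75, 34), (74, np.int64(159), -43, -74, 33)]
195 R [(284, np.int64(205), -43, 81, 35), (286, np.int64(205), -4
[... 1827 characters left out ...]
(102), -55, 16, 9), (174, np.uint64(90), -53, 15, 8), (176, np.uint64(56), -51, 15, 9), (178, np.uint64(55), -49, 15, 8), (180, np.uint64(57), -48, 15, 10), (182, np.uint64(57), -46, 15, 8), (184, np.uint64(57), -44, 15, 9), (186, np.uint64(131), -49, 19, 32), (188, np.uint64(196), -48, 19, 33), (190, np.uint64(208), -47, 20, 34), (192, np.uint64(209), -45, 20, 34)]
base ends [(14, -49, -141, 1), (16, -51, -135, 7), (18, -51, -133, 7), (20, -52, -129, 10), (22, -51, -128, 9), (24, -51, -126, 9), (26, -51, -125, 9), (28, -51, -124, 8), (346, -51, 133, 8), (348, -51, 135, 8), (350, -51, 136, 9), (352, -51, 138, 8), (354, -51, 140, 8), (356, -49, 144, 0), (358, -49, 145, 0), (360, -49, 147, 2)]
```

View pics/w1c.png

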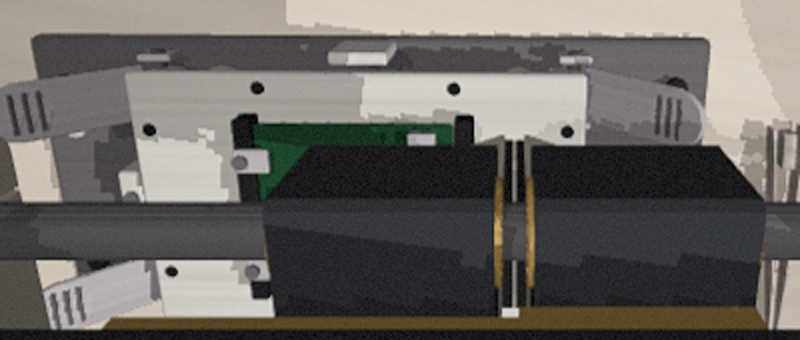

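Wrist depth gives the plate ends at -81.5 and 88 mm and the near edge at -49.5 mm. Averaged with the top view, mid is about (0.460, 0.140). I'll press the near left corner gently first.

{"api": "carry_out", "payload": {
  "plan": [
    [0.1,0.2,-3,0,0],
    [0.1,0.2,-5.5,0,0],
    [0.1,0.2,-6,0,0],
    [0.1,0.2,-6.1,0,0],
    [0.1,0.2,-6.2,0,0],
    [0.1,0.2,-6.3,0,0],
    [0.1,0.2,-6.3,0,0],
    [0.1,0.2,-6.3,0,0]
  ]
}}

```text
clock: 2.45
position: [0.412, 0.1936, 0.1003]
ee_rot: [-0.261, 3.129, -0.001]
force: [0.5, 0.2, 0.8]
width: 0.005
```

{"api": "carry_out", "payload": {
  "plan": [
    [0,0,-0.1,0,0],
    [0,0,-0.2,0,0],
    [0,0,-0.2,0,0],
    [0,0,-0.2,0,0]
  ]
}}

```text
clock: 2.85
position: [0.412, 0.1936, 0.0995]
ee_rot: [-0.26, 3.128, 0.0]
force: [-5.4, -1.7, 23.5]
width: 0.008
```

{"api": "carry_out", "payload": {
  "plan": [
    [0,0,-0.1,0,0],
    [0,0,-0.2,0,0],
    [0,0,-0.2,0,0],
    [0,0,-0.2,0,0]
  ]
}}

```text
clock: 3.25
position: [0.4121, 0.1936, 0.0993]
ee_rot: [-0.26, 3.128, 0.002]
force: [-8.0, -4.3, 37.4]
width: 0.009
```

The near left corner is hard: 23 N at z 0.0995 and 37 N at 0.0993. Next is near right.

{"api": "carry_out", "payload": {
  "plan": [
    [0,0,1,0,0],
    [0,0,3,0,0],
    [0.8,-5,3,0,0],
    [1.6,-10,3,0,0],
    [1.9,-11.9,3,0,0],
    [1.9,-11.9,3,0,0],
    [1.9,-11.9,1,0,0],
    [1.9,-11.9,0.3,0,0],
    [1.9,-11.9,0.1,0,0],
    [1.9,-11.9,0,0,0],
    [1.9,-11.9,-0.1,0,0],
    [1.9,-11.9,-0.15,0,0],
    [1.9,-11.9,-0.15,0,0],
    [1.9,-11.9,-0.15,0,0]
  ]
}}

```text
clock: 4.65
position: [0.4311, 0.0748, 0.098]
ee_rot: [-0.26, 3.127, 0.002]
force: [-1.5, 1.2, 2.8]
width: 0.005
```

{"api": "carry_out", "payload": {
  "plan": [
    [0,0,-0.1,0,0],
    [0,0,-0.2,0,0],
    [0,0,-0.2,0,0],
    [0,0,-0.2,0,0]
  ]
}}

```text
clock: 5.05
position: [0.4311, 0.0748, 0.0966]
ee_rot: [-0.26, 3.127, 0.002]
force: [-5.0, -0.3, 17.5]
width: 0.007
```

{"api": "carry_out", "payload": {
  "plan": [
    [0,0,-0.1,0,0],
    [0,0,-0.15,0,0],
    [0,0,-0.15,0,0],
    [0,0,-0.15,0,0]
  ]
}}

```text
clock: 5.45
position: [0.4311, 0.0747, 0.0963]
ee_rot: [-0.259, 3.127, 0.003]
force: [-8.1, -0.7, 30.1]
width: 0.002
```

The near right corner is the soft one: it gave 3 mm with 2.8 N at 0.098, then bottomed at 0.0966 with 17.5 N. I'll fold its shim down, starting about 30 mm out from the pin and drifting outward as it goes down.

{"api": "carry_out", "payload": {
  "plan": [
    [0,0,1,0,0],
    [0,0,4,0,0],
    [0.4,-2.5,4,0,0],
    [0.8,-5.1,4,0,0],
    [0.8,-5.1,4,0,0],
    [0.8,-5.1,2,0,0],
    [0.8,-5.1,1.4,0,0],
    [0.8,-5.1,1,0,0],
    [0.8,-5.2,0.6,0,0],
    [0.8,-5.3,0.2,0,0],
    [0.8,-5.4,-0.2,0,0],
    [0.9,-5.5,-0.5,0,0],
    [0.9,-5.6,-0.8,0,0],
    [0.9,-5.7,-1.1,0,0],
    [0.9,-5.7,-1.3,0,0],
    [0.9,-5.7,-1.5,0,0],
    [0.9,-5.7,-1.6,0,0],
    [0.9,-5.7,-1.6,0,0]
  ]
}}

```text
clock: 7.25
position: [0.4402, 0.0176, 0.0807]
ee_rot: [-0.259, 3.126, 0.003]
force: [-3.6, -0.4, 14.7]
width: 0.007
```

The leaf is down on its stop: fingertips at 15.2 mm with 14.7 N. I'll lift, return above the corner, look, then press.

{"api": "carry_out", "payload": {
  "plan": [
    [0,0,0.1,0,0],
    [0,0,2,0,0],
    [0,0,5,0,0],
    [-0.5,3,6,0,0],
    [-0.9,5.7,8,0,0],
    [-0.9,5.7,8,0,0],
    [-0.9,5.7,8,0,0]
  ]
}}

```text
clock: 7.95
position: [0.4313, 0.075, 0.1609]
ee_rot: [-0.261, 3.125, 0.004]
force: [-0.0, 0.0, -0.0]
width: 0.006
```

```bash
python3 - <<'E'
from h import *
p,d=arm.get_image("wrist");cv2.imwrite("pics/w2.png",p[:,:,::-1]);s=arm.observe();print(s['clock'],s['position'],s['force'])
E
```

```text
8.0 [0.4310647  0.07417405 0.16043032] [ 0.56870709 -0.84930268 -0.66865191]
```

View pics/w2.png

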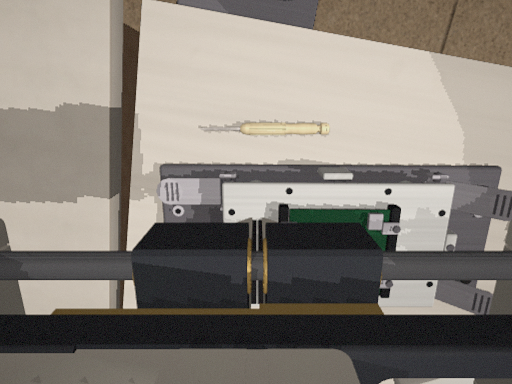

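The near right leaf lies flat at about (190,190), inside the sub-plate's outline. The two left leaves are still up, at right of the picture. Now the check press.

{"api": "carry_out", "payload": {
  "plan": [
    [0,0,-3,0,0],
    [0,0,-5,0,0],
    [0,0,-5.8,0,0],
    [0,0,-6,0,0],
    [0,0,-6.1,0,0],
    [0,0,-6.2,0,0],
    [0,0,-6.3,0,0],
    [0,0,-6.35,0,0],
    [0,0,-6.35,0,0],
    [0,0,-6.35,0,0]
  ]
}}

```text
clock: 9.0
position: [0.4312, 0.0738, 0.0986]
ee_rot: [-0.258, 3.125, 0.003]
force: [-6.6, -3.5, 25.4]
width: 0.004
```

{"api": "carry_out", "payload": {
  "plan": [
    [0,0,-0.1,0,0],
    [0,0,-0.15,0,0],
    [0,0,-0.15,0,0],
    [0,0,-0.15,0,0],
    [0,0,-0.15,0,0]
  ]
}}

```text
clock: 9.5
position: [0.4312, 0.0737, 0.0987]
ee_rot: [-0.258, 3.125, 0.004]
force: [-6.8, -2.7, 23.3]
width: 0.004
```

The corner stands firm: it stops 0.8 mm down at 23–25 N, where it sank 3 mm before. I'll retreat clear and take a final look.

{"api": "carry_out", "payload": {
  "plan": [
    [0,0,0.2,0,0],
    [0,0,2,0,0],
    [0,0,6,0,0],
    [0,0,11,0,0],
    [0,0,16,0,0],
    [-5,5,18,0,0],
    [-5,10,18,0,0],
    [-5,15,18,0,0],
    [-5,20,18,0,0],
    [-8,25,18,0,0],
    [-12,30,18,0,0],
    [-15,35,18,0,0],
    [-18,40,18,0,0],
    [-20,43,18,0,0],
    [-20,43,18,0,0],
    [-20,43,18,0,0]
  ]
}}

```text
clock: 11.1
position: [0.2262, 0.5085, 0.2793]
ee_rot: [-0.27, 3.125, 0.011]
force: [0.0, -0.4, 0.2]
width: 0.006
```

```bash
python3 - <<'E'
from h import *
s=arm.observe();print(s['clock'],s['position'],s['force'])
p,d=arm.get_image("top");q=np.load("pics/top0.npz")['p']
f=lambda a:cv2.resize(a[150:280,160:420,::-1],None,fx=2.3*1.3,fy=2.3,interpolation=3)
f=lambda a:cv2.resize(a[150:275,160:420,::-1],None,fx=2.4,fy=2.4,interpolation=3)
cv2.imwrite("pics/top2.png",np.vstack([f(q),f(p)])[:600])
E
```

```text
11.1 [0.22619401 0.50853719 0.27931863] [ 0.00277826 -0.40674955  0.24629828]
```

View pics/top2.png

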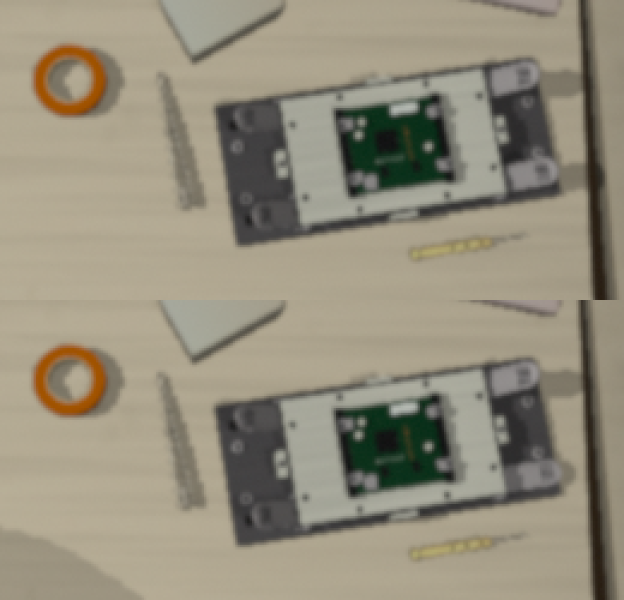

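Comparing before (upper half) and after (lower half), only the near right leaf at (540,473) has changed. It is flat with a shorter shadow. The other three leaves, plate, tape, tweezers and driver are where they were.

```bash
python3 -c "
from cell import arm
print(arm.sign_off())"
```

```text
the job is handed in; nothing more can be done
None
```

The near right rest was the soft one. I pressed that corner's shim flat, checked that the corner now stands firm, and handed the job in at about 11 s.

- **Finding the corner:** the near left corner was hard, with no sink at up to 37 N. The near right corner sank about 3 mm at light load and stopped there at 17–30 N. I did not press the two far corners, since only one rest is soft.
- **Folding the shim:** I pressed the near right leaf down to its stop, with the fingertips at 15.2 mm and 14.7 N. The other three leaves were not touched.
- **Check press:** the near right corner now stops about 0.8 mm down and holds 23–25 N, which fits the 0.7 mm gap left by the cam.
- **Final pictures:** the last top view shows only the near right leaf changed. The plate, tape, tweezers and driver are where they were.

The top and wrist cameras disagreed by 2–3 mm on where the plate lies. I used a position between the two, and no check failed.

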